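# Hang the handwheel on its snap hook

## Robot

A 7-joint arm with a two-finger parallel gripper is mounted at the origin on a cart in front of the work surface, level with it; the furniture and walls round the work are solid. World frame = base frame: x ahead of the robot, y to its left, z up, the work surface at z = 0. Lengths are in m, angles in rad, forces in N, time in s.
With the tool pointing down it reaches from about 0.4 to 0.85 m from the base axis. Payload 10.4 kg.
Tool frame: the origin (TCP) lies midway between the tips of the shut fingers; the grasp point (between the pads) lies 19 mm behind it; z points along the fingers, y is the line along which they close (so a half turn about z gives the same grasp; the last joint's range is limited). The gripper opens to 85 mm and grips with 20 to 120 N. Pads are 22 mm wide; open, the fingers measure 114 mm over their backs; the gripper's body (76 mm by 85 mm) begins 54 mm behind the grasp point. The pads swing forward as they close: fully open they stand 13 mm farther back than shut.
Start: joints at [-1.172, 0.332, -0.065, 1.46, 0.022, 1.35, -0.088], TCP at [0.256, 0.57, 0.231] pointing down, gripper open.
Joint ranges: [-2.6, 2.6], [-0.5, 2.12], [-1.47, 1.34], [0.16, 2.42], [-1.27, 4.41], [0.06, 2.06], [-2.6, 2.6]. Speed limits (rad/s): [2.22, 2.22, 2.79, 2.79, 3.14, 3.14, 3.14].

## Interface

Orientations are given as a unit quaternion [x, y, z, w].
In Python, from workcell import get_obs, camera, camera_params, hand_in gives the robot as it stands.
- The arm moves only by the tool carry_out, never from a script. Its argument "commands" is a list that holds one entry, the list of rows, each a list of 6 numbers: the shift along the tool's x, y, z in units of 40 mm (1.0 is 40 mm), then the turn, a rotation vector about the tool's x, y, z in units of 6 degrees (1.0 is 6 degrees). In form: [[[x, y, z, ax, ay, az], ...]]. A call has 1 to 20 rows; each row shifts and turns the commanded pose from where the row before left it, along the tool's axes as they then stand; what a row does not reach is not made up. A row lasts 1/12 s, in which the tool goes at most 41.7 mm and 7.16 degrees, less where a joint would pass 70% of its speed; a pose out of reach is approached as far as the arm can. A call is refused whole if a number of a shift passes 1 or a number of a turn 1, either way. A call with a gripper value outside its range is refused whole. "hand" is the closure, from -1 (fully open) to 1 (shut), set as the call begins (left out, the last holds). The fingers move at their own pace and stop on an object; "force" is the grip in N (left out, the last holds). Time passes only in rows, so rows that do not move let the fingers close. It gives the time, the measured TCP pose, the force, the opening and the grip force at its end, in the units of the state.
- get_obs(): the state, without advancing time (a new reading comes with each control period).
- camera(name): name is "side" or "top" or "wrist"; returns the picture (384x512x3 uint8, red, green, blue); there is no depth.
- camera_params(name): a dict with "mtx" (3x3 intrinsics, pixels), "k1" (the pictures are not rectified: a ray, as slopes to the right and down, at radius r is drawn at 1 + k1 r^2 times it, then the intrinsics apply), "R" (3x3) and "t" (3): a world point X has camera coordinates R X + t. Camera axes: x right, y down, z forward; pixel columns grow to the right and rows downward; lengths in m; the calibration is good to about 2 mm. A picture is of the moment at which its call begins: read the wrist's pose just before it. camera_params takes no time and is no camera call; for the wrist camera it gives the pose at the moment of the call.
- hand_in(): hands the job in; it is judged then, once.
The state is a dict: "clock": time; "joint_pos": joint angles; "joint_velocities": joint speeds; "tau": joint torques, N m; "position": TCP position; "ee_rot": TCP orientation; "ft_force": force on the tool from outside, world axes, zero at the start; "torque": the same for the moment, N m; "grip_width": opening from 0.0 (shut) to 1.0 (fully open); "grasp_force": force on a finger pad.
Only numpy, scipy, OpenCV 4.12 (cv2) and the standard library are available. Lean on these libraries where they do the work, as an engineer would, in place of code of your own. Each camera call takes 0.05 s, during which the arm holds its last target. There are 200 camera calls.

## Task

Put the red handwheel away on its snap hook, where it cannot be knocked off: take it out of the white rack by its rim, bring the rim over the tip of the hook on the blue-footed stand, press it down through the spring keeper until the keeper snaps shut over it, ease it onto the bottom of the hook and only then let go. Use a light hand, since the hook is only clamped to its rod at a height that must be felt for: do not ram the rim against the hook or drop the wheel into it. Leave the other things on the bench where they are.

Things in the scene. Friction and masses are not known exactly. Their poses are not given: they have to be found in the camera images.
- wheel_centre (a point): Centre of the red handwheel (0.18 to 0.27 kg): 210 mm over all, round rim 11 mm thick (centre line at radius 99.5 mm), hub 18 mm across, 26 mm long. x = the axle; spokes (9 mm) at 60 deg either side of +z (up) and at 180 deg. It starts upright, centre 120 mm up. Pinch the rim along the axle. The rim near its top is needed by the hook: grip 45 to 60 mm (measured level) to one side of the top.
- rack: White plastic rack, fixed, that holds the wheel on edge in its middle slot, 13 mm wide between cheeks 150 mm long (in y) and 53 mm high. Origin at the centre of its underside; x runs across the slots, along the standing wheel's axle. The wheel comes out straight up.
- stand: Fixed support stand. Blue foot 190 x 110 x 12 mm, origin at its underside's centre, z up, x level from the hook's tip back to the rod. A snap hook, J-shaped, of 7 mm bar, is clamped to the 12 mm rod and points to -x at y = 0: inside of its front leg (the tip) at x = -20 mm, inside of its back leg at x = +10 mm. The tip's top leans out, to x = -30 mm. The clamp is not made for more than 12 N.
- rod_foot (a point): Where the rod enters the foot: x = 70, y = 0, z = 12 mm in the stand's frame, axes alike; rod top 306 mm above the bench. Heights from the shut keeper's line K: tip's top K + 7 mm, keeper's upper face K + 2, inside of the hook's bottom K - 33, its underside K - 40. K is not measured: the clamp is set anywhere with K 255 to 285 mm above the bench and must be felt or seen.
- under_hook (a point): Point on the foot's upper face, 12 mm above the bench, straight below the middle of the hook's bottom (stand x = -5, y = 0 mm); axes as the stand's. A wheel hanging in the hook has its centre straight above it.
- keeper (a joint): Spring keeper, a flap hinged at stand x = +10 mm that shuts the 30 mm mouth up to the tip. Angle: 0 = shut, grows as it is pressed down (to 1.3 rad), springs back. About 3.6 N near the tip starts it, more than the wheel weighs. Press the rim down just inside the tip (rim centre line at stand x = -11 to -14 mm): from first touch it is through, keeper shut over it, after about 31 mm; rigid bottom at 35 mm.
- phone: Bystander: dark smartphone lying flat, 162 x 78 x 9 mm; origin under its centre.
- bomb_cylinder: Bystander: steel pressure vessel standing, 67 mm in diameter, 125 mm high; origin under its centre.
- bomb_ring_nut: Bystander: steel ring nut lying flat, 68 mm in diameter, 34 mm high; origin under its centre.
- bomb_head: Bystander: steel vessel head lying on its side, 57 x 138 x 57 mm; origin under its centre.
- blue_box: Bystander: dark blue box, 91 x 124 x 38 mm; origin under its centre.

How it is judged:
On the way, in this order (a step that is already met when the one before it is completed fails the run):
1. the wheel has been lifted clear of the rack, its centre more than 170 mm above the bench (height (world z) of wheel_centre above 0.17 m), for 0.1 s.
2. with the wheel at the hook and touching it, the keeper is pressed open by more than 0.5 rad (value of joint keeper above 0.5 rad and horizontal distance between wheel_centre and under_hook below 0.04 m and contact force between wheel and stand above 0.5 N), for 0.05 s.
At the end, for the whole second after the job is handed in: The wheel hangs still (under 60 mm/s) from the hook by its rim, inside the shut keeper (under 0.12 rad): its centre is within 20 mm of straight above the point under the hook and 120 to 161 mm above the bench, and its weight bears on the hook (value of joint keeper below 0.12 rad and horizontal distance between wheel_centre and under_hook below 0.02 m and height (world z) of wheel_centre between 0.12 and 0.161 m and contact force between wheel and stand above 1 N and linear speed of wheel below 0.06 m/s); the robot touches nothing.
It fails at once if the wheel presses on the stand or its hook with more than 12 N (contact force between wheel and stand above 12 N).
It fails at once if a bystander (phone, vessel, ring nut, vessel head, blue box) is moved more than 25 mm (distance of any of phone, bomb_cylinder, bomb_ring_nut, bomb_head, blue_box from where it was at the start of the episode above 0.025 m).
It also fails if it takes over 48 s, if anything falls off the work surface, if the arm or the gripper's body presses on something with over 40 N, if the wrist force passes 120 N, or if a joint passes its speed limit or range.

## Working session

There is one attempt and no reset: what is moved stays moved. The work goes in short steps, Python scripts to look and compute and a tool call to move; the robot and the scene stay as the last step left them, time stands still between calls to the robot, and variables do not carry over. Pictures are saved under pics/ and viewed, at most 10 in all, crops included, and the job is handed in when it is done.

Besides the shell and the picture viewer there is one more tool, called after "Emit:" as a command line: name --argument value ..., lists and objects as JSON in quotes. carry_out: Moves the arm, as the interface text tells. Its arguments: {"type":"object","properties":{"commands":{"type":"array"},"hand":{"type":"number"},"force":{"type":"number"}},"required":["commands"]}

```bash
mkdir -p pics
python3 - <<'E'
from workcell import *
import cv2,numpy as np
o=get_obs();print(o)
for n in ("side","top","wrist"):
    p=camera_params(n);print(n,{k:np.round(v,4).tolist() for k,v in p.items()})
    cv2.imwrite(f"pics/{n}0.png",camera(n)[:,:,::-1])
E
```

```text
{'clock': 0.0, 'joint_pos': array([-1.17163702,  0.33286689, -0.06470754,  1.4609324 ,  0.0216005 ,
        1.34987703, -0.08848903]), 'joint_velocities': array([-0.0013845 , -0.00045517, -0.00018875,  0.00130153,  0.00078262,
       -0.00118732,  0.00177161]), 'tau': array([-2.42838769e-04, -6.25447369e+01,  4.88630659e-02, -3.91602480e+01,
        1.62082678e-02,  1.01179158e-02,  5.89277533e-06]), 'position': array([0.25570501, 0.56989905, 0.23052331]), 'ee_rot': array([ 2.09301027e-01,  9.77851010e-01, -6.84445414e-04, -1.15106645e-04]), 'ft_force': array([ 1.02635511,  0.50697838, -0.26666875]), 'torque': array([ 0.02771135, -0.00233329,  0.02008885]), 'grasp_force': 0.0, 'grip_width': 1.0019707260653077}
side {'mtx': [[424.9371, 0.0, 255.9317], [0.0, 424.9371, 197.2535], [0.0, 0.0, 1.0]], 'k1': 0.0236, 'R': [[0.195, -0.9808, 0.0087], [-0.6649, -0.1387, -0.7339], [0.721, 0.1373, -0.6792]], 't': [-0.0904, 0.4882, 1.1751]}
top {'mtx': [[358.4097, 0.0, 246.4646], [0.0, 358.4097, 189.6784], [0.0, 0.0, 1.0]], 'k1': -0.0284, 'R': [[0.0044, -1.0, 0.0057], [-0.9959, -0.0049, -0.0905], [0.0905, -0.0053, -0.9959]], 't': [0.0086, 0.554, 1.3057]}
wrist {'mtx': [[326.526, 0.0, 255.7216], [0.0, 326.526, 187.904], [0.0, 0.0, 1.0]], 'k1': -0.004, 'R': [[0.4091, 0.9125, -0.0012], [0.8617, -0.3858, 0.3295], [0.3002, -0.1359, -0.9442]], 't': [-0.6238, -0.0434, 0.3803]}
```

View pics/side0.png

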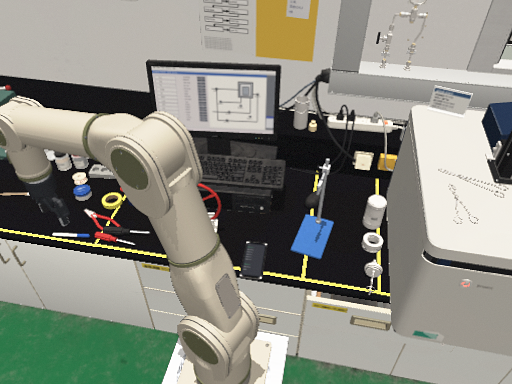

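View pics/top0.png

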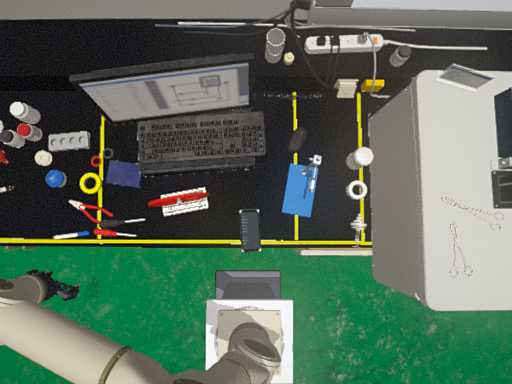

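Side: the blue foot is at about (313,237) with the rod top at (326,160); the arm hides most of the wheel. Top: the wheel and rack are at about (180,201), the foot at about (300,189), the phone at (250,230).

```bash
cat > h.py <<'E'
from workcell import *
import cv2,numpy as np
def proj(n,X,p=None):
    p=p or camera_params(n);X=np.atleast_2d(X);c=X@np.array(p['R']).T+p['t'];s=c[:,:2]/c[:,2:]
    s=s*(1+p['k1']*(s**2).sum(1,keepdims=True));m=np.array(p['mtx'])
    return s@m[:2,:2].T+m[:2,2]
def ray(n,uv,p=None):
    p=p or camera_params(n);m=np.array(p['mtx']);d=(np.array(uv,float)-m[:2,2])/m[0,0];s=d.copy()
    for _ in range(9): s=d/(1+p['k1']*(s@s))
    R=np.array(p['R']);return -R.T@np.array(p['t']),R.T@np.r_[s,1]
def atz(n,uv,z,p=None):
    c,d=ray(n,uv,p);return c+d*(z-c[2])/d[2]
E
python3 - <<'E'
from h import *
t=cv2.imread("pics/top0.png");s=cv2.imread("pics/side0.png")
a=cv2.resize(t[150:250,140:340],None,fx=4,fy=4,interpolation=2)
cv2.imwrite("pics/tc.png",a)
b=cv2.resize(s[145:275,270:400],None,fx=4.5,fy=4.5,interpolation=2);cv2.imwrite("pics/sc.png",b)
for n,im in(("top",t),("side",s)):
    h=cv2.cvtColor(im,cv2.COLOR_BGR2HSV)
    m=cv2.inRange(h,(95,150,110),(120,255,255))
    k,l,st,c=cv2.connectedComponentsWithStats(m);i=[j for j in range(1,k) if c[j][0]>260 and st[j,4]>100]
    for j in i:
        cn=cv2.findContours((l==j).astype('uint8'),0,1)[0][0]
        r=cv2.minAreaRect(cn);q=cv2.approxPolyDP(cv2.convexHull(cn),4,True)[:,0]
        print(n,st[j],r,[(u.tolist(),atz(n,u,.012).round(3).tolist()) for u in q])
h=cv2.cvtColor(t,cv2.COLOR_BGR2HSV)
for nm,m in(("red",cv2.inRange(h,(0,150,80),(6,255,255))|cv2.inRange(h,(174,150,80),(180,255,255))),("white",cv2.inRange(h,(0,0,170),(180,60,255)))):
    m[:180]=0;m[225:]=0;m[:,:145]=0;m[:,215:]=0
    cn=max(cv2.findContours(m,0,1)[0],key=cv2.contourArea);r=cv2.minAreaRect(cv2.findNonZero(m));print(nm,r,cv2.boxPoints(r).round(1).tolist())
    for z in(.0,.053,.12,.22):print(z,atz("top",r[0],z).round(3),[atz("top",u,z)[:2].round(3).tolist() for u in cv2.boxPoints(r)])
E
```

```text
top [ 282  163   33   54 1255] ((299.6476745605469, 190.0256805419922), (29.29934310913086, 50.71699142456055), 9.865806579589844) [([290, 163], [0.657, -0.153, 0.012]), ([313, 167], [0.642, -0.24, 0.012]), ([310, 216], [0.458, -0.226, 0.012]), ([282, 212], [0.472, -0.122, 0.012])]
side [ 291  214   43   45 1185] ((311.7330322265625, 235.5475311279297), (32.019222259521484, 41.03303909301758), 19.653823852539062) [([305, 214], [0.657, -0.152, 0.012]), ([333, 222], [0.636, -0.259, 0.012]), ([320, 258], [0.454, -0.227, 0.012]), ([291, 249], [0.474, -0.123, 0.012])]
red ((177.59130859375, 198.4827117919922), (7.860561847686768, 61.79570007324219), 79.28687286376953) [[146.5, 200.39999389648438], [207.1999969482422, 188.89999389648438], [208.6999969482422, 196.60000610351562], [148.0, 208.10000610351562]]
0.0 [0.522 0.271 0.   ] [[0.514, 0.388], [0.559, 0.16], [0.529, 0.154], [0.485, 0.382]]
0.053 [0.518 0.261 0.053] [[0.511, 0.374], [0.554, 0.154], [0.526, 0.148], [0.483, 0.368]]
0.12 [0.514 0.248 0.12 ] [[0.507, 0.355], [0.547, 0.147], [0.521, 0.142], [0.48, 0.35]]
0.22 [0.507 0.23  0.22 ] [[0.501, 0.328], [0.538, 0.137], [0.514, 0.132], [0.476, 0.323]]
white ((184.0452880859375, 201.24151611328125), (20.88603401184082, 45.33498001098633), 79.3803482055664) [[159.8000030517578, 195.1999969482422], [204.39999389648438, 186.8000030517578], [208.1999969482422, 207.3000030517578], [163.6999969482422, 215.6999969482422]]
0.0 [0.511 0.246 0.   ] [[0.534, 0.338], [0.566, 0.17], [0.489, 0.155], [0.457, 0.322]]
0.053 [0.508 0.237 0.053] [[0.53, 0.326], [0.561, 0.164], [0.487, 0.149], [0.456, 0.31]]
0.12 [0.504 0.226 0.12 ] [[0.525, 0.31], [0.555, 0.157], [0.484, 0.143], [0.454, 0.295]]
0.22 [0.499 0.209 0.22 ] [[0.517, 0.286], [0.545, 0.146], [0.48, 0.132], [0.453, 0.272]]
```

View pics/tc.png

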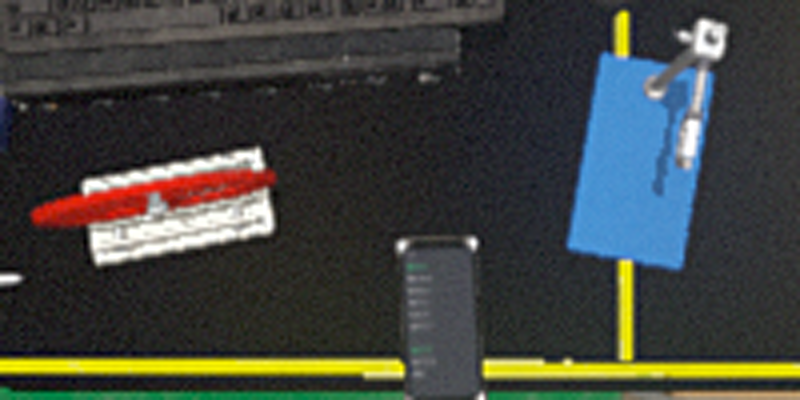

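View pics/sc.png

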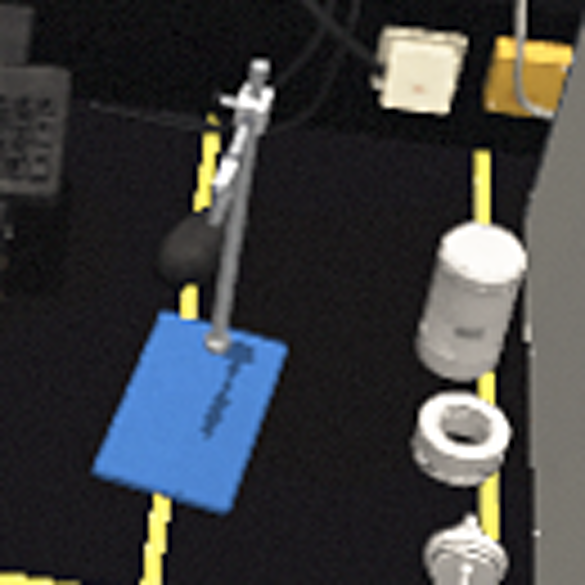

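Top crop: the foot, rod base (655,88), rod top (712,38) and hook arm running down to the tip at about (685,163). The side crop shows rod base (217,342), rod top (259,65), and the hook end near (220,215). Next I fit the stand and wheel models to the images.

```bash
cat >> h.py <<'E'
def T(p,X):
    X=np.atleast_2d(X).astype(float);c,s=np.cos(p[2]),np.sin(p[2])
    return np.c_[p[0]+c*X[:,0]-s*X[:,1],p[1]+s*X[:,0]+c*X[:,1],X[:,2]]
th=np.linspace(0,2*np.pi,120)
def wheel(p,zc=.12,r=.105):
    return T(p,np.vstack([np.c_[0*th+dx,rr*np.sin(th),zc+rr*np.cos(th)] for dx,rr in((-.0055,.0995),(.0055,.0995),(0,.105))]))
E
python3 - <<'E'
from h import *
from scipy.optimize import least_squares,minimize
P={n:camera_params(n) for n in("top","side")}
c4=lambda a,b:[np.array(a)/b]
pts=[("top",(290.3,163),(.095,.055,.012)),("top",(310.5,216.5),(-.095,-.055,.012)),("top",(282,212),(-.095,.055,.012)),
("side",(305,214),(.095,.055,.012)),("side",(333.5,222),(.095,-.055,.012)),("side",(320.5,258.5),(-.095,-.055,.012)),("side",(291,249.5),(-.095,.055,.012)),
("top",(303.7,172),(.07,0,.012)),("top",(318,159.5),(.07,0,.306)),("side",(318.2,221),(.07,0,.012)),("side",(327.6,159.4),(.07,0,.306))]
f=lambda p:np.hstack([(proj(n,T(p,X),P[n])[0]-uv) for n,uv,X in pts])
r=least_squares(f,[.559,-.189,-.16],loss='soft_l1');S=r.x;print("stand",S,np.round(r.fun.reshape(-1,2),1).tolist())
np.save("stand.npy",S);print("under",T(S,[-.005,0,.012]),"rod",T(S,[.07,0,.012]))
for K in(.255,.27,.285):
  print(K,[(n,proj(n,T(S,[[-.03,0,K+.007],[-.005,0,K-.04],[-.02,0,K-.02],[.07,0,K]]),P[n]).round(1).tolist()) for n in P])
t=cv2.imread("pics/top0.png");h=cv2.cvtColor(t,cv2.COLOR_BGR2HSV)
m=cv2.inRange(h,(0,130,70),(7,255,255))|cv2.inRange(h,(173,130,70),(180,255,255));m[:180]=0;m[225:]=0;m[:,:145]=0;m[:,215:]=0
hull=cv2.convexHull(cv2.findNonZero(m))
def mask(hu):
    M=np.zeros((480,560),'uint8');cv2.fillConvexPoly(M,np.round((hu.reshape(-1,2)-[145,180])*8).astype(int),255);return M>0
A=mask(hull)
def cost(p):
    B=mask(cv2.convexHull(proj("top",wheel(p),P["top"]).astype('float32')));return 1-(A&B).sum()/(A|B).sum()
r=min((minimize(cost,[x,.245,y],method='Nelder-Mead',options=dict(initial_simplex=np.array([[x,.245,y],[x+.01,.245,y],[x,.255,y],[x,.245,y+.06]]))) for x in(.505,.513) for y in(.15,.2)),key=lambda r:r.fun)
W=r.x;np.save("wheel.npy",W);print("wheel",W,r.fun,"grasp",T(W,[0,.055,.2029]))
for n in("wrist",):
    p=camera_params(n);R=np.array(p['R']);print("cam",-R.T@np.array(p['t']))
s=cv2.imread("pics/side0.png")
o=np.hstack([cv2.resize(t[130:230,130:330],None,fx=2,fy=2)])
for q in proj("side",wheel(W),P["side"]): cv2.circle(s,tuple(np.round(q).astype(int)),0,(0,255,0),-1)
u=cv2.resize(t[130:230,130:330],None,fx=4,fy=4)
for q in proj("top",np.vstack([wheel(W)]),P["top"]): cv2.circle(u,tuple(np.round((q-[130,130])*4+1.5).astype(int)),0,(0,255,0),-1)
for K,c in((.255,(0,255,255)),(.285,(255,0,255))):
  for q in proj("top",T(S,[[-.03,0,K+.007],[-.02,0,K],[-.005,0,K-.04]]),P["top"]): cv2.circle(u,tuple(np.round((q-[130,130])*4+1.5).astype(int)),2,c,-1)
  for q in proj("side",T(S,[[-.03,0,K+.007],[-.02,0,K],[-.005,0,K-.04]]),P["side"]): s[tuple(np.round(q[::-1]).astype(int))]=c
v=np.full((600,800,3),0,'uint8');v[:400]=u;v[400:,:400]=cv2.resize(s[140:240,170:370],(400,200))
cv2.imwrite("pics/fit.png",v)
E
```

```text
stand [ 0.55498576 -0.19133405 -0.17022369] [[-0.2, -0.2], [0.3, 1.0], [-0.2, 0.4], [0.3, -0.2], [0.2, -0.5], [0.3, 0.1], [-0.8, 0.0], [-0.4, -0.2], [1.6, -1.6], [-0.5, 1.1], [-0.3, 0.2]]
under [[ 0.55005802 -0.19048703  0.012     ]] rod [[ 0.62397404 -0.20319224  0.012     ]]
0.255 [('top', [[311.5, 192.3], [310.0, 185.8], [310.4, 189.9], [316.2, 160.8]]), ('side', [[318.0, 188.6], [318.4, 194.5], [317.9, 192.9], [325.4, 171.7]])]
0.27 [('top', [[312.5, 191.9], [310.9, 185.3], [311.3, 189.4], [317.1, 160.0]]), ('side', [[318.5, 185.0], [318.9, 191.2], [318.4, 189.4], [326.0, 168.2]])]
0.285 [('top', [[313.4, 191.4], [311.8, 184.8], [312.2, 189.0], [318.1, 159.1]]), ('side', [[319.0, 181.4], [319.4, 187.7], [318.9, 185.9], [326.5, 164.6]])]
wheel [0.51154225 0.24763967 0.18215124] 0.09144027670506061 grasp [[0.50157924 0.30172977 0.2029    ]]
cam [0.17841551 0.60418956 0.37270341]
```

View pics/fit.png

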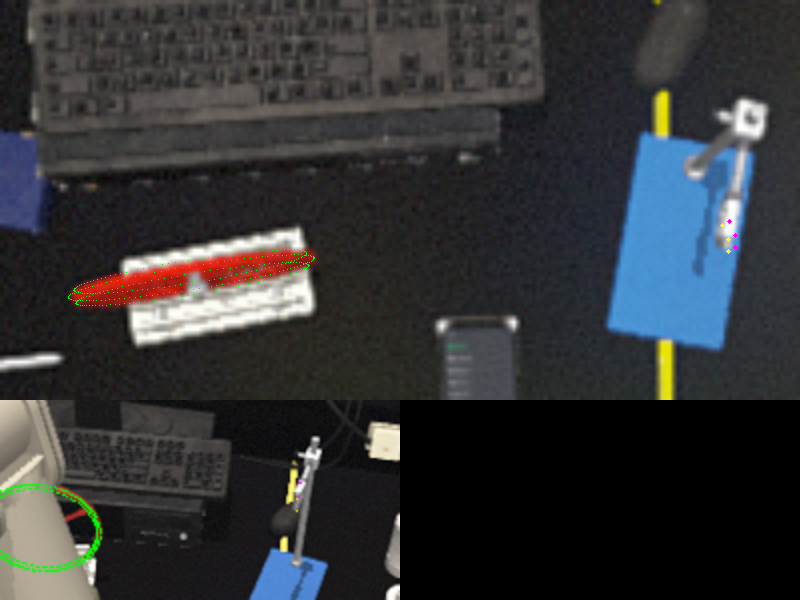

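The fits agree to about 2 px; the wheel looks 2-3 mm off, so I'll check it with the wrist camera from above before gripping.

Emit:
carry_out --commands '[[[0,0,-0.2,0,0,0.92],[0,0,-0.2,0,0,0.92],[0,0,-0.2,0,0,0.92],[0,0,-0.2,0,0,0.92],[0,0,-0.2,0,0,0.92],[0,0,-0.2,0,0,0.92],[0,0,-0.2,0,0,0.92],[0,0,-0.2,0,0,0.92],[0,0,-0.2,0,0,0.92],[0,0,-0.2,0,0,0.92],[-0.77,0.48,0,0,0,0],[-0.77,0.48,0,0,0,0],[-0.77,0.48,0,0,0,0],[-0.77,0.48,0,0,0,0],[-0.77,0.48,0,0,0,0],[-0.77,0.48,0,0,0,0],[-0.77,0.48,0,0,0,0],[-0.77,0.48,0,0,0,0],[-0.77,0.48,0,0,0,0],[-0.77,0.48,0,0,0,0]]]' --hand -1 --force 80

```text
clock: 1.82
position: [0.5022, 0.3014, 0.3112]
ee_rot: [0.639, 0.77, -0.0, -0.0]
ft_force: [0.6, -0.2, 0.2]
grip_width: 1.007
grasp_force: 0.0
```

```bash
cat >> h.py <<'E'
from scipy.spatial.transform import Rotation as Ro
def delta(target,yaw,o=None):
    "remaining shift (tool axes, units of 40mm) and turn (units 6deg); tool down with tool y at yaw"
    o=o or get_obs();Rc=Ro.from_quat(o['ee_rot']).as_matrix();c,s=np.cos(yaw),np.sin(yaw)
    Rt=np.array([[-s,c,0],[c,s,0],[0,0,-1.]]);
    rv=Ro.from_matrix(Rc.T@Rt).as_rotvec()/np.radians(6)
    print("pos",o['position'].round(4),"t",round(o['clock'],2),"F",o['ft_force'].round(2),"shift",(Rc.T@(np.array(target)-o['position'])/.04).round(3),"turn",rv.round(3))
E
python3 - <<'E'
from h import *
W=np.load("wheel.npy")
delta([.502,.302,.31],W[2])
p=camera_params("wrist");w=camera("wrist")[:,:,::-1].copy();s=camera("side")[:,:,::-1].copy();np.savez("wp.npz",**p)
cv2.imwrite("pics/w1raw.png",w);cv2.imwrite("pics/s1raw.png",s)
for q in proj("wrist",wheel(W),p): cv2.circle(w,tuple(np.round(q).astype(int)),0,(0,255,0),-1)
for q in proj("side",wheel(W)): cv2.circle(s,tuple(np.round(q).astype(int)),0,(0,255,0),-1)
v=np.zeros((384,800,3),'uint8');v[:,:512]=w;v[:,512:]=cv2.resize(s[130:274,136:244],None,fx=2.667,fy=2.667)[:384,:288];cv2.imwrite("pics/v1.png",v)
E
```

```text
pos [0.5022 0.3014 0.3112] t 1.82 F [ 0.56 -0.23  0.18] shift [ 0.017 -0.003  0.03 ] turn [-0.002 -0.001  0.034]
```

View pics/v1.png

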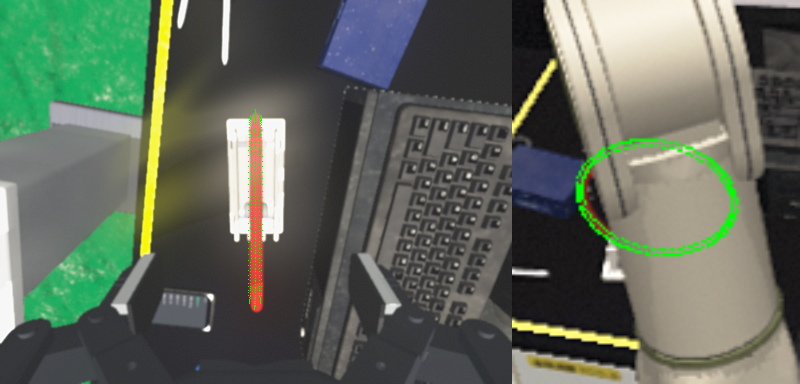

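Wrist view: the wheel stands end-on at about u=256, v=112 to 311, 1-2 px from the fit. Refine it on this picture.

Run:
```python
from h import *
from scipy.optimize import minimize
p=dict(np.load("wp.npz"));w=cv2.imread("pics/w1raw.png");W=np.load("wheel.npy")
h=cv2.cvtColor(w,cv2.COLOR_BGR2HSV);m=cv2.inRange(h,(0,110,60),(9,255,255))|cv2.inRange(h,(171,110,60),(180,255,255))
m[:,:235]=0;m[:,280:]=0;m[:100]=0;m[320:]=0
print([(y,np.where(m[y])[0][[0,-1]].tolist()) for y in range(115,312,15) if m[y].any()])
ys=np.where(m.any(1))[0];print(ys[[0,-1]])
print(proj("wrist",wheel(W),p)[:,1].min(),proj("wrist",wheel(W),p)[:,1].max())
M=lambda hu:cv2.fillConvexPoly(np.zeros((240*6,60*6),'uint8'),np.round((hu.reshape(-1,2)+.0-[230,95])*6).astype(int),255)>0
pts=cv2.findNonZero(m)[:,0].astype('float32');A=M(cv2.convexHull(np.vstack([pts+d for d in([.5,.5],[-.5,.5],[.5,-.5],[-.5,-.5])]).astype('float32')))
def cost(q):
    B=M(cv2.convexHull(proj("wrist",wheel(q),p).astype('float32')));return 1-(A&B).sum()/(A|B).sum()
r=minimize(cost,W,method='Nelder-Mead',options=dict(initial_simplex=[W,W+[.006,0,0],W+[0,.006,0],W+[0,0,.03]]))
W=r.x;print(W,r.fun);np.save("wheel.npy",W)
g=T(W,[0,.055,.2029])[0];print("grasp",g);delta(g+[0,0,-.019],W[2])
```

```text
[(115, [255, 256]), (130, [250, 260]), (145, [250, 261]), (160, [251, 260]), (175, [251, 260]), (190, [250, 261]), (205, [250, 261]), (220, [250, 261]), (235, [251, 261]), (250, [249, 263]), (265, [249, 263]), (280, [249, 263]), (295, [249, 263]), (310, [252, 261])]
[115 312]
109.47343082257973 308.6703318713902
[0.51427276 0.241681   0.19761209] 0.08286752802468
grasp [0.50347469 0.2956106  0.2029    ]
pos [0.5056 0.2965 0.3113] t 1.92 F [0.55 0.08 0.02] shift [-3.000e-03 -5.900e-02  3.184e+00] turn [ 0.011  0.026 -0.208]
```

Emit:
carry_out --commands '[[[0,0,0.3,0,0,0],[0,0,0.3,0,0,0],[0,0,0.3,0,0,0],[0,0,0,0,0,0],[0,0,0,0,0,0],[0,0,0,0,0,0]]]'

```text
clock: 2.42
position: [0.501, 0.3036, 0.2754]
ee_rot: [0.638, 0.77, 0.0, -0.0]
ft_force: [0.4, -0.1, 0.3]
grip_width: 0.999
grasp_force: 0.0
```

```bash
cat > fitw.py <<'E'
from h import *
from scipy.optimize import minimize
W=np.load("wheel.npy");delta([.5,.3,.18],W[2]);p=camera_params("wrist");w=camera("wrist")[:,:,::-1].copy();cv2.imwrite("pics/w2raw.png",w);delta([.5,.3,.18],W[2])
h=cv2.cvtColor(w,cv2.COLOR_BGR2HSV);m=cv2.inRange(h,(0,100,60),(10,255,255))|cv2.inRange(h,(170,100,60),(180,255,255))
k,l,st,c=cv2.connectedComponentsWithStats(m);j=1+st[1:,4].argmax();m=(l==j).astype('uint8');print(st[j])
M=lambda hu:cv2.fillConvexPoly(np.zeros((384*4,512*4),'uint8'),np.round(hu.reshape(-1,2)*4).astype(int),255)>0
pts=cv2.findNonZero(m)[:,0].astype('float32');A=M(cv2.convexHull(np.vstack([pts+d for d in([.5,.5],[-.5,.5],[.5,-.5],[-.5,-.5])]).astype('float32')))
def cost(q):
    B=M(cv2.convexHull(proj("wrist",wheel(q),p).astype('float32')));return 1-(A&B).sum()/(A|B).sum()
W=np.array([.5135,.243,.19])
r=minimize(cost,W,method='Nelder-Mead',options=dict(initial_simplex=[W,W+[.006,0,0],W+[0,.006,0],W+[0,0,.03]]))
W=r.x;print(W,r.fun);np.save("wheel.npy",W)
q=proj("wrist",wheel(W),p);print(q.min(0),q.max(0))
g=T(W,[0,.055,.2029])[0];print("grasp",g);delta(g+[0,0,-.019],W[2])
E
python3 fitw.py
```

```text
pos [0.501  0.3036 0.2754] t 2.42 F [ 0.35 -0.12  0.27] shift [-0.084 -0.041  2.385] turn [-0.001 -0.001 -0.104]
pos [0.5013 0.3035 0.2758] t 2.47 F [0.63 0.35 0.19] shift [-0.081 -0.049  2.394] turn [ 0.005 -0.004 -0.108]
[ 249  121   17  222 3106]
[0.51378473 0.24163854 0.19258152] 0.0940274051533212
[248.9458153 122.8338262] [264.7461268 344.2699718]
grasp [0.50325809 0.29562178 0.2029    ]
pos [0.5013 0.3035 0.2758] t 2.47 F [0.63 0.35 0.19] shift [-0.203  0.011  2.297] turn [ 0.005 -0.004 -0.059]
```

Emit:
carry_out --commands '[[[-0.1,0.005,0.2,0,0,-0.06],[-0.1,0.005,0.4,0,0,0],[0,0,0.5,0,0,0],[0,0,0.5,0,0,0],[0,0,0.4,0,0,0],[0,0,0.3,0,0,0],[0,0,0,0,0,0],[0,0,0,0,0,0],[0,0,0,0,0,0]]]'

```text
clock: 3.22
position: [0.5038, 0.2954, 0.1844]
ee_rot: [0.636, 0.772, 0.001, 0.0]
ft_force: [-0.4, -0.1, 0.5]
grip_width: 1.005
grasp_force: 0.0
```

Emit:
carry_out --commands '[[[0,0,0,0,0,0],[0,0,0,0,0,0],[0,0,0,0,0,0],[0,0,0,0,0,0],[0,0,0,0,0,0],[0,0,0,0,0,0],[0,0,0,0,0,0],[0,0,0,0,0,0],[0,0,0,0,0,0],[0,0,0,0,0,0],[0,0,0,0,0,0],[0,0,0,0,0,0]]]' --hand 1 --force 80

```text
clock: 4.22
position: [0.5034, 0.2953, 0.1835]
ee_rot: [0.636, 0.772, 0.0, -0.0]
ft_force: [-0.7, 0.7, 2.6]
grip_width: 0.102
grasp_force: 78.0
```

Gripped. Lift straight out of the rack.

Emit:
carry_out --commands '[[[0,0,-0.1,0,0,0],[0,0,-0.2,0,0,0],[0,0,-0.3,0,0,0],[0,0,-0.3,0,0,0],[0,0,-0.3,0,0,0],[0,0,-0.3,0,0,0],[0,0,-0.3,0,0,0],[0,0,-0.3,0,0,0],[0,0,-0.3,0,0,0],[0,0,-0.2,0,0,0],[0,0,0,0,0,0],[0,0,0,0,0,0],[0,0,0,0,0,0]]]'

```text
clock: 5.3
position: [0.5031, 0.295, 0.2866]
ee_rot: [0.636, 0.772, -0.0, -0.0]
ft_force: [0.6, -0.9, -2.5]
grip_width: 0.104
grasp_force: 78.0
```

Run:
```python
from h import *
S=np.load("stand.npy");o=get_obs();g=T(S,[-.10,.054,.285])[0];delta(g,S[2]);print(g,o['grip_width'])
delta(o['position'],S[2])
```

```text
pos [0.5031 0.295  0.2866] t 5.3 F [ 0.63 -0.94 -2.47] shift [-10.036  -2.905   0.047] turn [-0.008  0.006  3.458]
[ 0.46557882 -0.12117423  0.285     ] 0.10409597534356628
pos [0.5031 0.295  0.2866] t 5.3 F [ 0.63 -0.94 -2.47] shift [0. 0. 0.] turn [-0.008  0.006  3.458]
```

Emit:
carry_out --commands '[[[0,0,0,0,0,0.4],[0,0,0,0,0,0.7],[-0.1,0.06,0,0,0,0.7],[-0.3,0.06,0,0,0,0.7],[-0.5,0.06,0,0,0,0.6],[-0.7,0.06,0,0,0,0.36],[-0.8,0.06,0,0,0,0],[-0.8,0.06,0,0,0,0],[-0.8,0.06,0,0,0,0],[-0.8,0.06,0,0,0,0],[-0.8,0.06,0,0,0,0],[-0.8,0.06,0,0,0,0],[-0.8,0.06,0,0,0,0],[-0.8,0.06,0,0,0,0],[-0.8,0.06,0,0,0,0],[-0.6,0,0,0,0,0],[-0.5,0,0,0,0,0],[-0.3,0,0,0,0,0],[-0.2,0,0,0,0,0],[-0.1,0,0,0,0,0]]]'

```text
clock: 6.97
position: [0.4685, -0.1242, 0.2869]
ee_rot: [0.765, 0.644, -0.0, -0.0]
ft_force: [-0.2, 1.4, -2.4]
grip_width: 0.105
grasp_force: 78.0
```

Emit:
carry_out --commands '[[[0,0,0,0,0,0],[0,0,0,0,0,0],[0,0,0,0,0,0],[0,0,0,0,0,0]]]'

```text
clock: 7.3
position: [0.4692, -0.1224, 0.2872]
ee_rot: [0.764, 0.645, -0.0, -0.0]
ft_force: [-0.1, 0.8, -1.7]
grip_width: 0.104
grasp_force: 78.0
```

Run:
```python
from h import *
S=np.load("stand.npy");g=T(S,[-.10,.054,.285])[0];delta(g,S[2])
p=camera_params("wrist");w=camera("wrist")[:,:,::-1].copy();np.savez("wp3.npz",**p);cv2.imwrite("pics/w3raw.png",w);cv2.imwrite("pics/s3raw.png",camera("side")[:,:,::-1])
def J(K): return T(S,[[-.03,0,K+.007],[-.02,0,K-.005],[-.02,0,K-.033],[-.005,0,K-.033],[-.005,0,K-.04],[.01,0,K-.03],[.01,0,K],[.07,0,K]])
for K,c in((.255,(0,255,255)),(.27,(0,255,0)),(.285,(255,0,255))):
    q=proj("wrist",J(K),p);print(K,q.round(0).tolist())
    cv2.polylines(w,[np.round(q).astype('int32')],False,c,1)
print(proj("wrist",T(S,[[.07,0,.012],[.07,0,.306]]),p))
cv2.imwrite("pics/v3.png",w)
```

```text
pos [ 0.4692 -0.1224  0.2872] t 7.3 F [-0.12  0.82 -1.75] shift [ 0.015 -0.094  0.054] turn [-0.002 -0.001  0.012]
0.255 [[361.0, 308.0], [371.0, 296.0], [358.0, 272.0], [379.0, 272.0], [375.0, 267.0], [401.0, 274.0], [420.0, 301.0], [513.0, 301.0]]
0.27 [[369.0, 326.0], [379.0, 312.0], [365.0, 284.0], [386.0, 284.0], [383.0, 278.0], [410.0, 287.0], [432.0, 317.0], [531.0, 317.0]]
0.285 [[379.0, 346.0], [389.0, 330.0], [372.0, 298.0], [395.0, 298.0], [391.0, 291.0], [420.0, 301.0], [446.0, 336.0], [553.0, 336.0]]
[[378.73049568 182.7436367 ]
 [588.83656716 367.88777448]]
```

View pics/v3.png

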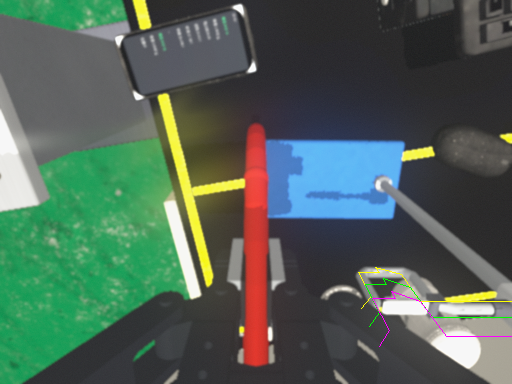

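The hook's J shows at about (355-430, 268-315), close to the K = 0.255 outline. I'll zoom in.

Run:
```python
import cv2,numpy as np
w=cv2.imread("pics/w3raw.png");cv2.imwrite("pics/v4.png",cv2.resize(w[254:344,342:502],None,fx=5,fy=5,interpolation=2))
```

```text
(no output)
```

View pics/v4.png

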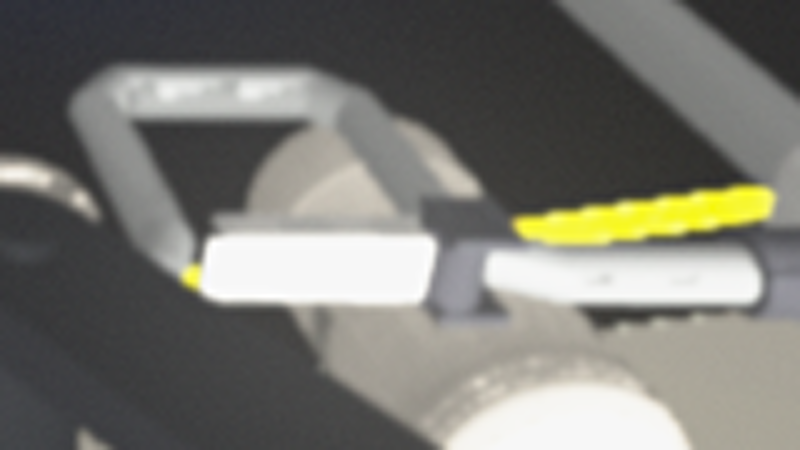

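Zoom: hook bottom bar at crop row 92, leg corners at (95,92) and (345,92), hinge (445,265), shut keeper along row 265. Solve for K and the stand's shift.

```bash
cat > fitk.py <<'E'
from h import *
from scipy.optimize import least_squares
S=np.load("stand.npy");p=dict(np.load("wp3.npz"));c=lambda u,v:np.array([342+(u+.5)/5-.5,254+(v+.5)/5-.5])
obs=[(c(95,92),(-.0235,-.0365)),(c(345,92),(.0135,-.0365)),(c(445,262),(.0115,.0005)),(c(152,235),(-.0235,-.003)),(c(322,267),(None,.002))]
def f(q):
    out=[]
    for uv,(x,z) in obs:
        e=proj("wrist",T(S,[(x if x is not None else -.003)+q[1],q[2],q[0]+z]),p)[0]-uv
        out+=[e[1]] if x is None else list(e)
    return np.r_[out,np.array(q[1:3])/.002]
r=least_squares(f,[.26,0,0],x_scale=[.01,.002,.002]);print(r.x,r.fun.round(2))
cov=np.linalg.inv(r.jac.T@r.jac);print(np.sqrt(np.diag(cov)))
np.save("K.npy",r.x)
# base corners of foot in the same picture, as check of dy
print(proj("wrist",T(S,[[.095,.055,.012],[.095,-.055,.012],[.07,0,.012]]),p).round(1))
E
python3 fitk.py
```

```text
[0.25950833 0.00314794 0.00067314] [-2.16 -0.22 -1.91 -0.22  0.95 -0.63  2.06  1.14 -0.01  1.57  0.34]
[0.0017298  0.0009175  0.00130732]
[[403.4 142.3]
 [391.6 220. ]
 [378.7 182.7]]
```

```bash
cat >> fitk.py <<'E'
foot=[((404.5,140.5),(.095,.055,.012)),((396,218.5),(.095,-.055,.012)),((383,183.5),(.07,0,.012))]
def S2(q): return S+[*(T([0,0,S[2]],[q[1],q[2],0])[0,:2]),q[3]]
def g(q):
    s=S2(q);out=[]
    for uv,(x,z) in obs:
        e=proj("wrist",T(s,[x if x is not None else -.003,0,q[0]+z]),p)[0]-uv
        out+=[e[1]] if x is None else list(e)
    for uv,X in foot: out+=list(proj("wrist",T(s,X),p)[0]-uv)
    return np.r_[out,q[1]/.004,q[2]/.004,q[3]/.02]
r=least_squares(g,[.26,0,0,0],x_scale=[.01,.002,.002,.02]);print(r.x,r.fun.round(2));print(np.sqrt(np.diag(np.linalg.inv(r.jac.T@r.jac))))
s=S2(r.x);np.save("stand2.npy",s);print(s,"under",T(s,[-.005,0,.012]))
s3=cv2.imread("pics/s3raw.png")
K=r.x[0]
print("tip side px",proj("side",T(s,[[-.03,0,K+.007],[-.005,0,K-.04]])))
o=get_obs();print("TCP in stand frame",T([0,0,-s[2]],o['position']-[s[0],s[1],0]))
delta(o['position'],s[2])
E
python3 fitk.py
```

```text
[0.25950833 0.00314794 0.00067314] [-2.16 -0.22 -1.91 -0.22  0.95 -0.63  2.06  1.14 -0.01  1.57  0.34]
[0.0017298  0.0009175  0.00130732]
[[403.4 142.3]
 [391.6 220. ]
 [378.7 182.7]]
[ 0.25789494  0.00405725 -0.00042811  0.01838554] [-1.79  0.31 -1.84 -0.48  0.84 -1.17  2.33  1.47 -0.22  1.37  0.83 -0.66
  0.65 -1.19 -1.36  1.01 -0.11  0.92]
[0.00116511 0.00058837 0.0008499  0.00898874]
[ 0.55891184 -0.19244328 -0.15183815] under [[ 0.55396937 -0.191687    0.012     ]]
tip side px [[318.68219974 187.15971717]
 [318.94128538 193.15865733]]
TCP in stand frame [[-0.09930032  0.0553193   0.28724802]]
pos [ 0.4691 -0.1227  0.2872] t 7.4 F [-0.64 -1.17 -1.48] shift [0. 0. 0.] turn [-0.001 -0.001 -0.169]
```

K ≈ 258 mm (±2) and the hook sits about 4 mm farther in x. The rim goes to about 10 mm above the tip, which keeps the hub well under the hook.

Emit:
carry_out --commands '[[[0,0,0.15,0,0,-0.05],[0,0,0.25,0,0,-0.05],[0,0,0.25,0,0,0],[0,0,0.25,0,0,0],[0,0,0.13,0,0,0],[0,0,0,0,0,0],[0,0,0,0,0,0],[0,0.1,0,0,0,0],[0,0.2,0,0,0,0],[0,0.25,0,0,0,0],[0,0.25,0,0,0,0],[0,0.2,0,0,0,0],[0,0.1,0,0,0,0],[0,0,0,0,0,0],[0,0,0,0,0,0],[0,0,0,0,0,0]]]'

```text
clock: 8.73
position: [0.5122, -0.1304, 0.2461]
ee_rot: [0.761, 0.648, -0.0, -0.0]
ft_force: [0.1, -0.6, -1.8]
grip_width: 0.101
grasp_force: 78.0
```

```bash
cat > st.py <<'E'
from h import *
s=np.load("stand2.npy");o=get_obs();K=.258
q=T([0,0,-s[2]],o['position']-[s[0],s[1],0])[0];print("TCP stand",q.round(4),"wheel centre",(q-[0,.054,.0635]).round(4),"rim under-keeper mm",round((q[2]-.0635+.094-K-.002)*1e3,1),"F",o['ft_force'].round(2),"t",o['clock'])
delta(o['position'],s[2],o)
E
python3 st.py
python3 - <<'E'
from h import *
p=camera_params("wrist");w=camera("wrist")[:,:,::-1].copy();np.savez("wp5.npz",**p);cv2.imwrite("pics/w5raw.png",w)
o=get_obs();P=o['position'];R=Ro.from_quat(o['ee_rot']).as_matrix()
yaw=np.arctan2(R[1,1],R[0,1]);c=P-.054*R[:,0]
for rot in(0,):
  q=proj("wrist",wheel([c[0],c[1],yaw],P[2]-.0635),p);print(q.min(0),q.max(0))
h=cv2.cvtColor(w,cv2.COLOR_BGR2HSV);m=cv2.inRange(h,(0,100,60),(10,255,255))|cv2.inRange(h,(170,100,60),(180,255,255));m[:,:200]=0;m[:,310:]=0
ys,xs=np.where(m);print(ys.min(),ys.max(),xs.min(),xs.max())
cv2.imwrite("pics/v5.png",cv2.resize(w[200:350,200:400],None,fx=4,fy=4,interpolation=2))
E
```

```text
TCP stand [-0.0556  0.0543  0.2461] wheel centre [-0.0556  0.0003  0.1826] rim under-keeper mm 16.6 F [ 0.07 -0.58 -1.78] t 8.7333
pos [ 0.5122 -0.1304  0.2461] t 8.73 F [ 0.07 -0.58 -1.78] shift [0. 0. 0.] turn [-0.002 -0.001 -0.08 ]
[242.33884755 128.16326117] [267.98932409 459.43873841]
122 366 242 269
```

View pics/v5.png

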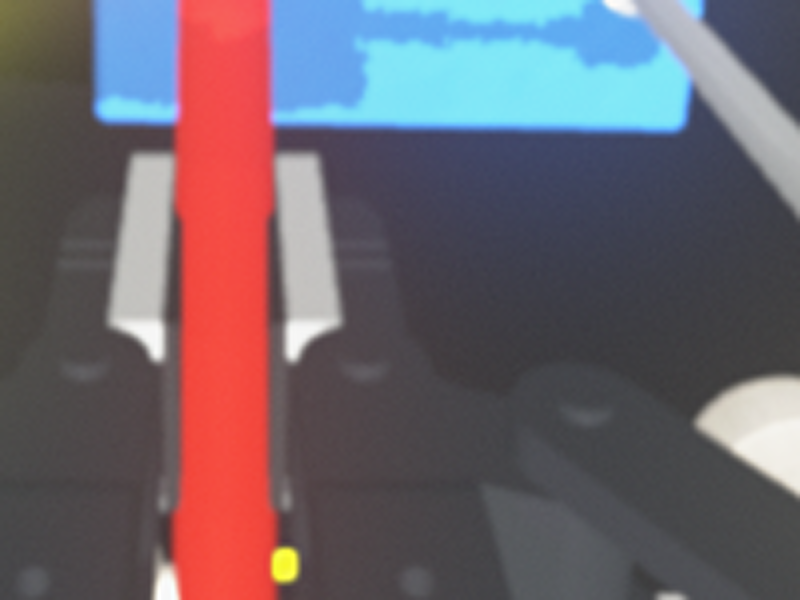

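No contact and the grip is aligned; the wheel has sagged about 4 mm in the grip. Next I bring it over the mouth to x = -12.5 mm.

Emit:
carry_out --commands '[[[-0.05,0.1,0,0,0,0],[0,0.2,0,0,0,0],[0,0.2,0,0,0,0],[0,0.2,0,0,0,0],[0,0.2,0,0,0,0],[0,0.12,0,0,0,0],[0,0.06,0,0,0,0],[0,0,0,0,0,0],[0,0,0,0,0,0],[0,0,0,0,0,0],[0,0,0,0,0,0],[0,0,0,0,0,0]]]'

```text
clock: 9.78
position: [0.5546, -0.1391, 0.2462]
ee_rot: [0.761, 0.648, 0.0, -0.0]
ft_force: [-0.5, -0.4, -2.8]
grip_width: 0.1
grasp_force: 78.0
```

```bash
python3 st.py
python3 - <<'E'
from h import *
p=camera_params("wrist");w=camera("wrist")[:,:,::-1].copy();cv2.imwrite("pics/w6raw.png",w);s=camera("side")[:,:,::-1];t=camera("top")[:,:,::-1]
v=np.zeros((600,800,3),'uint8');v[:384,:512]=w
a=cv2.resize(s[150:280,250:346],None,fx=3,fy=3)[:390,:288];v[:390,512:800]=a
a=cv2.resize(t[150:220,260:340],None,fx=3,fy=3);v[390:600,560:800]=a;cv2.imwrite("pics/v6.png",v)
E
```

```text
TCP stand [-0.0123  0.052   0.2462] wheel centre [-0.0123 -0.002   0.1827] rim under-keeper mm 16.7 F [-0.54 -0.39 -2.81] t 9.7833
pos [ 0.5546 -0.1391  0.2462] t 9.78 F [-0.54 -0.39 -2.81] shift [0. 0. 0.] turn [ 0.002 -0.004 -0.078]
```

View pics/v6.png

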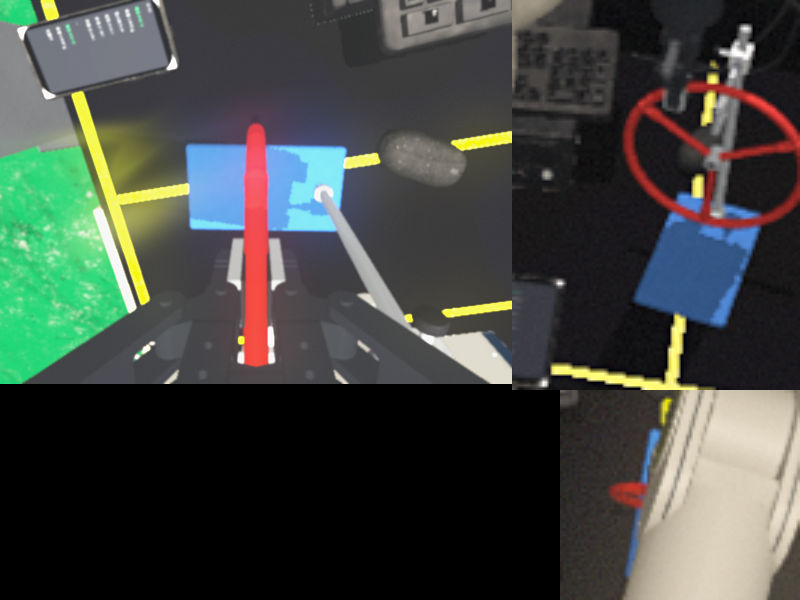

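All ten views are used. The wheel is in front of the hook with its rim over the mouth. The wrist picture shows the foot's right corners at (345,148) and (343,231) and the rod base at (323,193). I check those and the wheel centre numerically.

Run:
```python
from h import *
from scipy.optimize import minimize
s=np.load("stand2.npy");p=camera_params("wrist")
print(proj("wrist",T(s,[[.095,.055,.012],[.095,-.055,.012],[.07,0,.012],[-.095,.055,.012]]),p).round(1))
w=cv2.imread("pics/w6raw.png");h=cv2.cvtColor(w,cv2.COLOR_BGR2HSV);m=cv2.inRange(h,(90,90,110),(120,255,255));ys,xs=np.where(m[130:240]);print(xs.min(),xs.max(),ys.min()+130,ys.max()+130)
im=camera("side")[:,:,::-1];h=cv2.cvtColor(im,cv2.COLOR_BGR2HSV);m=cv2.inRange(h,(0,120,50),(9,255,255))|cv2.inRange(h,(171,120,50),(180,255,255));m[:,:285]=0;m[:,365:]=0;m[:165]=0;m[235:]=0
ps=camera_params("side")
pts=cv2.findNonZero(m)[:,0].astype('float32')
M=lambda hu:cv2.fillConvexPoly(np.zeros((800,1000),'uint8'),np.round((hu.reshape(-1,2)-[275,155])*10).astype(int),255)>0
A=M(cv2.convexHull(np.vstack([pts+d for d in([.5,.5],[-.5,.5],[.5,-.5],[-.5,-.5])]).astype('float32')))
o=get_obs();q0=T([0,0,-s[2]],o['position']-[s[0],s[1],0])[0]
def cost(q):
    B=M(cv2.convexHull(proj("side",T(s,np.c_[np.r_[0*th-.0055,0*th+.0055,0*th]+q0[0],np.r_[.0995*np.sin(th),.0995*np.sin(th),.105*np.sin(th)]+q[0],q[1]+np.r_[.0995*np.cos(th),.0995*np.cos(th),.105*np.cos(th)]]),ps).astype('float32')));return 1-(A&B).sum()/(A|B).sum()
r=minimize(cost,[0,.182],method='Nelder-Mead',options=dict(initial_simplex=[[0,.182],[.006,.182],[0,.188]]));print("wheel y,z in stand",r.x,r.fun)
```

```text
[[346.9 147.2]
 [339.7 231.8]
 [322.7 191.6]
 [184.5 148.4]]
185 347 140 232
wheel y,z in stand [-0.00067841  0.18632834] 0.06142895983054075
```

Emit:
carry_out --commands '[[[0,0,0.05,0,0,0],[0,0,0.05,0,0,0],[0,0,0.05,0,0,0],[0,0,0.05,0,0,0],[0,0,0.05,0,0,0],[0,0,0,0,0,0],[0,0,0,0,0,0],[0,0,0,0,0,0]]]'

```text
clock: 10.65
position: [0.5548, -0.1392, 0.2361]
ee_rot: [0.761, 0.648, 0.0, 0.0]
ft_force: [-1.0, 0.5, -1.8]
grip_width: 0.104
grasp_force: 78.0
```

Emit:
carry_out --commands '[[[0,0,0.03,0,0,0],[0,0,0.03,0,0,0],[0,0,0,0,0,0],[0,0,0,0,0,0]]]'

```text
clock: 10.98
position: [0.5549, -0.1393, 0.2339]
ee_rot: [0.761, 0.648, 0.0, 0.0]
ft_force: [1.0, -1.0, -0.7]
grip_width: 0.104
grasp_force: 78.3
```

Emit:
carry_out --commands '[[[0,0,0.03,0,0,0],[0,0,0.03,0,0,0],[0,0,0,0,0,0],[0,0,0,0,0,0]]]'

```text
clock: 11.32
position: [0.5548, -0.1393, 0.2314]
ee_rot: [0.761, 0.648, 0.0, 0.0]
ft_force: [-0.0, -0.8, 1.2]
grip_width: 0.102
grasp_force: 78.6
```

Emit:
carry_out --commands '[[[0,0,0.03,0,0,0],[0,0,0,0,0,0],[0,0,0,0,0,0]]]'

```text
clock: 11.57
position: [0.5548, -0.1393, 0.2301]
ee_rot: [0.761, 0.648, 0.0, 0.0]
ft_force: [0.3, -0.1, 1.4]
grip_width: 0.101
grasp_force: 78.7
```

Emit:
carry_out --commands '[[[0,0,0.03,0,0,0],[0,0,0,0,0,0],[0,0,0,0,0,0]]]'

```text
clock: 11.82
position: [0.5548, -0.1393, 0.2289]
ee_rot: [0.761, 0.648, 0.0, 0.0]
ft_force: [0.0, -0.9, 1.8]
grip_width: 0.101
grasp_force: 78.7
```

Emit:
carry_out --commands '[[[0,0,0.03,0,0,0],[0,0,0,0,0,0],[0,0,0,0,0,0]]]'

```text
clock: 12.07
position: [0.5548, -0.1391, 0.2276]
ee_rot: [0.761, 0.648, 0.0, -0.0]
ft_force: [0.8, 0.5, 2.4]
grip_width: 0.1
grasp_force: 78.8
```

Emit:
carry_out --commands '[[[0,0,0.03,0,0,0],[0,0,0.03,0,0,0],[0,0,0,0,0,0],[0,0,0,0,0,0]]]'

```text
clock: 12.4
position: [0.5546, -0.1389, 0.2251]
ee_rot: [0.761, 0.648, -0.0, -0.0]
ft_force: [-0.3, 0.6, 2.0]
grip_width: 0.102
grasp_force: 78.7
```

```bash
cat > sidew.py <<'E'
from h import *
from scipy.optimize import minimize
s=np.load("stand2.npy");ps=camera_params("side")
im=camera("side")[:,:,::-1];h=cv2.cvtColor(im,cv2.COLOR_BGR2HSV);m=cv2.inRange(h,(0,120,50),(9,255,255))|cv2.inRange(h,(171,120,50),(180,255,255));m[:,:285]=0;m[:,365:]=0;m[:165]=0;m[245:]=0
pts=cv2.findNonZero(m)[:,0].astype('float32')
M=lambda hu:cv2.fillConvexPoly(np.zeros((900,1000),'uint8'),np.round((hu.reshape(-1,2)-[275,155])*10).astype(int),255)>0
A=M(cv2.convexHull(np.vstack([pts+d for d in([.5,.5],[-.5,.5],[.5,-.5],[-.5,-.5])]).astype('float32')))
o=get_obs();q0=T([0,0,-s[2]],o['position']-[s[0],s[1],0])[0]
def cost(q):
    B=M(cv2.convexHull(proj("side",T(s,np.c_[np.r_[0*th-.0055,0*th+.0055,0*th]+q0[0],np.r_[.0995*np.sin(th),.0995*np.sin(th),.105*np.sin(th)]+q[0],q[1]+np.r_[.0995*np.cos(th),.0995*np.cos(th),.105*np.cos(th)]]),ps).astype('float32')));return 1-(A&B).sum()/(A|B).sum()
z0=q0[2]-.06
r=minimize(cost,[0,z0],method='Nelder-Mead',options=dict(initial_simplex=[[0,z0],[.006,z0],[0,z0+.006]]));print("wheel y,z in stand",r.x.round(4),"tcp-z",(q0[2]-r.x[1]).round(4),r.fun,"TCP stand",q0.round(4),o['ft_force'].round(2))
E
python3 sidew.py
```

```text
wheel y,z in stand [-0.001   0.1671] tcp-z 0.058 0.06406168810924284 TCP stand [-0.0123  0.0522  0.2252] [0.19 0.72 1.93]
```

The force levels off near 4.5 N and the wheel follows, so the keeper is opening. Keep going gently.

Emit:
carry_out --commands '[[[0,0,0.03,0,0,0],[0,0,0.03,0,0,0],[0,0,0.03,0,0,0],[0,0,0,0,0,0],[0,0,0,0,0,0]]]'

```text
clock: 12.87
position: [0.5545, -0.1392, 0.2214]
ee_rot: [0.761, 0.648, -0.0, -0.0]
ft_force: [-1.6, -0.2, 1.3]
grip_width: 0.106
grasp_force: 78.7
```

Emit:
carry_out --commands '[[[0,0,0.03,0,0,0],[0,0,0.03,0,0,0],[0,0,0.03,0,0,0],[0,0,0,0,0,0],[0,0,0,0,0,0]]]'

```text
clock: 13.28
position: [0.5545, -0.1392, 0.2178]
ee_rot: [0.761, 0.648, -0.0, -0.0]
ft_force: [-1.6, 0.7, 1.4]
grip_width: 0.099
grasp_force: 78.6
```

Emit:
carry_out --commands '[[[0,0,0.03,0,0,0],[0,0,0.03,0,0,0],[0,0,0.03,0,0,0],[0,0,0,0,0,0],[0,0,0,0,0,0]]]'

```text
clock: 13.7
position: [0.5545, -0.1391, 0.2142]
ee_rot: [0.761, 0.648, -0.0, -0.0]
ft_force: [-2.4, 0.6, 0.3]
grip_width: 0.103
grasp_force: 78.6
```

```bash
python3 sidew.py
```

```text
wheel y,z in stand [-0.      0.1551] tcp-z 0.0591 0.06853484201752835 TCP stand [-0.0124  0.052   0.2142] [-2.19  0.27 -0.2 ]
```

Emit:
carry_out --commands '[[[0,0,0.03,0,0,0],[0,0,0.03,0,0,0],[0,0,0.03,0,0,0],[0,0,0,0,0,0],[0,0,0,0,0,0]]]'

```text
clock: 14.17
position: [0.5545, -0.1391, 0.2106]
ee_rot: [0.761, 0.648, -0.0, -0.0]
ft_force: [-2.9, 0.3, 0.7]
grip_width: 0.105
grasp_force: 78.5
```

Emit:
carry_out --commands '[[[0,0,0.03,0,0,0],[0,0,0.03,0,0,0],[0,0,0.03,0,0,0],[0,0,0,0,0,0],[0,0,0,0,0,0]]]'

```text
clock: 14.58
position: [0.5544, -0.1391, 0.2069]
ee_rot: [0.761, 0.648, -0.0, -0.0]
ft_force: [-2.3, 1.0, -0.6]
grip_width: 0.103
grasp_force: 78.4
```

Emit:
carry_out --commands '[[[0,0,0.03,0,0,0],[0,0,0.03,0,0,0],[0,0,0,0,0,0],[0,0,0,0,0,0]]]'

```text
clock: 14.92
position: [0.5544, -0.1391, 0.2045]
ee_rot: [0.761, 0.648, -0.0, -0.0]
ft_force: [-2.7, 0.3, -2.0]
grip_width: 0.104
grasp_force: 78.3
```

```bash
python3 sidew.py
```

```text
wheel y,z in stand [0.002 0.144] tcp-z 0.0605 0.06697218995031318 TCP stand [-0.0126  0.0521  0.2045] [-3.93  1.32 -1.61]
```

Emit:
carry_out --commands '[[[0,0,0.03,0,0,0],[0,0,0,0,0,0],[0,0,0,0,0,0],[0,0,0,0,0,0]]]'

```text
clock: 15.3
position: [0.5546, -0.1391, 0.2035]
ee_rot: [0.761, 0.648, -0.0, -0.0]
ft_force: [-4.8, 0.3, -3.2]
grip_width: 0.103
grasp_force: 78.2
```

Emit:
carry_out --commands '[[[0,0,0.02,0,0,0],[0,0,0,0,0,0],[0,0,0,0,0,0],[0,0,0,0,0,0]]]'

```text
clock: 15.63
position: [0.5547, -0.1392, 0.2028]
ee_rot: [0.761, 0.648, -0.0, -0.0]
ft_force: [-4.6, 1.3, -1.9]
grip_width: 0.101
grasp_force: 78.2
```

Emit:
carry_out --commands '[[[0,0,0.02,0,0,0],[0,0,0,0,0,0],[0,0,0,0,0,0],[0,0,0,0,0,0]]]'

```text
clock: 15.97
position: [0.5545, -0.1392, 0.2019]
ee_rot: [0.761, 0.648, -0.0, -0.0]
ft_force: [-4.6, 0.8, -4.1]
grip_width: 0.106
grasp_force: 78.1
```

Emit:
carry_out --commands '[[[0,-0.03,0,0,0,0],[0,0,0,0,0,0],[0,0,0,0,0,0],[0,0,0,0,0,0]]]'

```text
clock: 16.3
position: [0.5543, -0.1389, 0.2025]
ee_rot: [0.761, 0.649, 0.001, 0.001]
ft_force: [0.4, -1.0, -2.3]
grip_width: 0.107
grasp_force: 78.2
```

Emit:
carry_out --commands '[[[0,0,0.02,0,0,0],[0,0,0,0,0,0],[0,0,0,0,0,0],[0,0,0,0,0,0]]]'

```text
clock: 16.63
position: [0.5537, -0.139, 0.2013]
ee_rot: [0.761, 0.648, 0.0, 0.0]
ft_force: [-0.0, -0.9, -2.9]
grip_width: 0.107
grasp_force: 78.2
```

```bash
python3 sidew.py
```

```text
wheel y,z in stand [0.0008 0.1413] tcp-z 0.06 0.06562828442943536 TCP stand [-0.0133  0.0521  0.2013] [-0.04 -0.11 -1.23]
```

The sideways force vanished and Fz is back to the wheel's weight, so the keeper has snapped shut. Next, shift toward the middle and ease down to the bottom.

Emit:
carry_out --commands '[[[0,0.05,0,0,0,0],[0,0.05,0.02,0,0,0],[0,0,0.02,0,0,0],[0,0,0,0,0,0],[0,0,0,0,0,0],[0,0,0,0,0,0]]]'

```text
clock: 17.18
position: [0.5575, -0.1397, 0.1997]
ee_rot: [0.761, 0.648, -0.0, -0.0]
ft_force: [-0.4, 0.2, -2.1]
grip_width: 0.104
grasp_force: 78.2
```

Emit:
carry_out --commands '[[[0,0.03,0.02,0,0,0],[0,0,0,0,0,0],[0,0,0,0,0,0],[0,0,0,0,0,0]]]'

```text
clock: 17.52
position: [0.5588, -0.1398, 0.1989]
ee_rot: [0.761, 0.648, 0.0, 0.0]
ft_force: [-1.1, 0.2, -2.2]
grip_width: 0.103
grasp_force: 78.3
```

Emit:
carry_out --commands '[[[0,0,0.015,0,0,0],[0,0,0,0,0,0],[0,0,0,0,0,0],[0,0,0,0,0,0]]]'

```text
clock: 17.85
position: [0.5588, -0.1399, 0.1984]
ee_rot: [0.761, 0.648, 0.0, 0.0]
ft_force: [0.3, 0.4, 0.6]
grip_width: 0.102
grasp_force: 78.6
```

Emit:
carry_out --commands '[[[0,0,0,0,0,0],[0,0,0,0,0,0]]]'

```text
clock: 18.02
position: [0.5588, -0.1398, 0.1984]
ee_rot: [0.761, 0.648, 0.0, 0.0]
ft_force: [0.2, 0.2, 0.1]
grip_width: 0.101
grasp_force: 78.6
```

Emit:
carry_out --commands '[[[0,0,0,0,0,0]]]'

```text
clock: 18.1
position: [0.5588, -0.1398, 0.1984]
ee_rot: [0.761, 0.648, 0.0, 0.0]
ft_force: [-0.5, 0.9, 0.6]
grip_width: 0.103
grasp_force: 78.6
```

Emit:
carry_out --commands '[[[0,0,0,0,0,0]]]'

```text
clock: 18.18
position: [0.5588, -0.1398, 0.1983]
ee_rot: [0.761, 0.648, 0.0, 0.0]
ft_force: [-0.3, 0.0, 0.9]
grip_width: 0.104
grasp_force: 78.6
```

```bash
python3 sidew.py
```

```text
wheel y,z in stand [-0.0017  0.1388] tcp-z 0.0596 0.06670612581708524 TCP stand [-0.0081  0.052   0.1984] [ 0.36 -0.06  0.81]
```

The wheel bears on the bottom with about 3 N. Lower the grip force, then open.

Emit:
carry_out --commands '[[[0,0,0,0,0,0],[0,0,0,0,0,0],[0,0,0,0,0,0]]]' --force 20

```text
clock: 18.48
position: [0.5588, -0.1399, 0.1983]
ee_rot: [0.761, 0.648, 0.0, 0.0]
ft_force: [-0.8, 0.1, 1.0]
grip_width: 0.101
grasp_force: 78.7
```

Emit:
carry_out --commands '[[[0,0,0,0,0,0],[0,0,0,0,0,0],[0,0,0,0,0,0],[0,0,0,0,0,0],[0,0,0,0,0,0],[0,0,0,0,0,0]]]' --hand 0.1

```text
clock: 18.98
position: [0.5587, -0.1398, 0.1983]
ee_rot: [0.761, 0.648, -0.0, -0.0]
ft_force: [-0.5, -0.5, 0.6]
grip_width: 0.453
grasp_force: 0.0
```

```bash
python3 sidew.py; python3 st.py
```

```text
wheel y,z in stand [0.0016 0.1382] tcp-z 0.06 0.062452418965419754 TCP stand [-0.0082  0.052   0.1983] [-0.53 -0.07 -0.27]
TCP stand [-0.0082  0.052   0.1983] wheel centre [-0.0082 -0.002   0.1348] rim under-keeper mm -31.2 F [-0.53 -0.07 -0.27] t 19.0333
pos [ 0.5587 -0.1398  0.1983] t 19.03 F [-0.53 -0.07 -0.27] shift [0. 0. 0.] turn [-0.    -0.001 -0.078]
```

Emit:
carry_out --commands '[[[0,0,0,0,0,0],[0,0,0,0,0,0],[0,0,0,0,0,0],[0,0,-0.1,0,0,0],[0,0,-0.2,0,0,0],[0,0,-0.2,0,0,0],[0,0,-0.3,0,0,0],[0,0,-0.3,0,0,0],[0,0,-0.4,0,0,0],[0,0,-0.5,0,0,0],[0,0,-0.5,0,0,0],[0,0,-0.5,0,0,0],[0,0,-0.4,0,0,0],[0,0,-0.2,0,0,0],[0,0,0,0,0,0],[0,0,0,0,0,0]]]' --hand -0.4

```text
clock: 20.37
position: [0.5587, -0.1398, 0.3423]
ee_rot: [0.761, 0.648, 0.0, 0.0]
ft_force: [0.6, 0.1, -0.6]
grip_width: 0.698
grasp_force: 0.0
```

Emit:
carry_out --commands '[[[0,0,0,0,0,0],[0,0,0,0,0,0],[0,0,0,0,0,0],[0,0,0,0,0,0],[0,0,0,0,0,0],[0,0,0,0,0,0],[0,0,0,0,0,0],[0,0,0,0,0,0],[0,0,0,0,0,0],[0,0,0,0,0,0],[0,0,0,0,0,0],[0,0,0,0,0,0],[0,0,0,0,0,0],[0,0,0,0,0,0],[0,0,0,0,0,0],[0,0,0,0,0,0],[0,0,0,0,0,0],[0,0,0,0,0,0],[0,0,0,0,0,0],[0,0,0,0,0,0]]]'

```text
clock: 22.03
position: [0.5587, -0.1398, 0.3423]
ee_rot: [0.761, 0.648, 0.0, -0.0]
ft_force: [0.1, 0.9, -0.4]
grip_width: 0.702
grasp_force: 0.0
```

```bash
python3 sidew.py; python3 sidew.py; sed 's/w2raw/w9raw/;s/np.save/#/;s/W=np.array.*/W=np.array([.551,-.191,-.16])/' fitw.py > f9.py; python3 f9.py; python3 -c "
from h import *;print(T(np.load('stand2.npy'),[-.005,0,.012]))"
```

```text
wheel y,z in stand [0.0019 0.1391] tcp-z 0.2032 0.061027161396772334 TCP stand [-0.0082  0.052   0.3423] [ 0.01  0.31 -0.02]
wheel y,z in stand [0.002 0.139] tcp-z 0.2033 0.06088236318667917 TCP stand [-0.0082  0.052   0.3423] [ 0.39 -0.57  0.52]
pos [ 0.5587 -0.1398  0.3423] t 22.13 F [ 0.39 -0.57  0.52] shift [10.621 -3.201  4.058] turn [-0.000e+00 -1.000e-03 -3.367e+00]
pos [ 0.5587 -0.1398  0.3423] t 22.18 F [-0.76  0.5   0.38] shift [10.621 -3.201  4.058] turn [ 0.000e+00 -1.000e-03 -3.367e+00]
[ 249  103   15  146 1788]
[ 0.55233148 -0.18191831 -0.16410534] 0.27800124921923797
[249.5579916   95.55887885] [262.1951026  280.25531423]
grasp [ 0.56131682 -0.12765724  0.2029    ]
pos [ 0.5587 -0.1398  0.3423] t 22.18 F [-0.76  0.5   0.38] shift [0.31  0.016 3.959] turn [-0.    -0.001  0.039]
[[ 0.55396937 -0.191687    0.012     ]]
```

The wheel hangs still: centre about 139 mm up and within a few mm of the hook's axis, with the gripper clear.

```bash
python3 -c "
from workcell import *
print(hand_in())"
```

```text
the job is handed in; nothing more can be done
None
```

The red handwheel hangs by its rim on the bottom of the snap hook, still and close to the hook's axis, and the gripper is clear; force readings show the keeper shut over it, and the job is handed in (no verdict was returned).

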